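# Drop the petri dish through the hopper's trap door and latch it again

## Robot

A 7-joint arm with a two-finger parallel gripper is mounted at the origin on a cart in front of the work surface, level with it; the furniture and walls round the work are solid. World frame = base frame: x ahead of the robot, y to its left, z up, the work surface at z = 0. Lengths are in m, angles in rad, forces in N, time in s.
With the tool pointing down it reaches from about 0.4 to 0.875 m from the base axis. Payload 19.3 kg.
Tool frame: the origin (TCP) lies between the finger pads; the fingertips stand 17 mm ahead of it and the grasp point (between the pads) lies 2 mm behind it; x points along the fingers, y is the direction in which the jaws open and shut, and the axes are right-handed (so a half turn about x gives the same grasp; the last joint's range is limited). The gripper opens to 85 mm and grips with 20 to 120 N. Pads are 22 mm wide; open, the fingers measure 114 mm over their backs; the gripper's body (76 mm by 85 mm) begins 54 mm behind the grasp point. The pads swing forward as they close: fully open they stand 13 mm farther back than shut.
Start: joints at [1.188, 0.521, -0.036, 1.599, 0.021, 1.021, -0.113], TCP at [0.192, -0.595, 0.248] pointing down, gripper open.
Joint ranges: [-2.91, 2.91], [-0.3, 2.13], [-1.5, 1.42], [0.17, 2.43], [-1.26, 4.41], [0.16, 1.93], [-2.52, 2.52]. Speed limits (rad/s): [1.89, 1.89, 2.39, 2.39, 3.01, 3.01, 3.01].

## Interface

Orientations are given as a rotation vector (axis times angle).
In Python, from plant import ctrl gives the robot as it stands.
- The arm moves only by the tool arm_command, never from a script. Its arguments are lists of equal length, an entry for each row: "xyz": the shift along the tool's x, y, z scaled (see below), a list of three; "delta_rot": the turn, a rotation vector about the tool's x, y, z scaled (see below), a list of three. A call has 1 to 12 rows; each row shifts and turns the pose as measured when the row begins, along the tool's axes as they then stand; what a row does not reach is not made up. The controller multiplies each number of a shift by 25 mm and each number of a turn by 0.08 rad. A row lasts 1/12 s, in which the tool goes at most 41.7 mm and 7.16 degrees, less where a joint would pass 70% of its speed; a pose out of reach is approached as far as the arm can. A call with a number of a shift or a turn outside -1 to 1 is refused whole. A call with a gripper value outside its range is refused whole. "hand" is the closure in counts, from 0 (fully open) to 255 (shut), set as the call begins (left out, the last holds). The fingers move at their own pace and stop on an object; "newtons" is the grip in N (left out, the last holds). Time passes only in rows, so rows that do not move let the fingers close. It gives the time, the measured TCP pose, the force and the opening at its end, in the units of the state.
- ctrl.get_state(): the state, without advancing time (a new reading comes with each control period).
- ctrl.camera(name): name is "side" or "top"; returns the picture (420x560x3 uint8, red, green, blue); there is no depth.
- ctrl.calibration(name): a dict with "mtx" (3x3 intrinsics, pixels), "xyz" and "attitude" of the camera in the world. Camera axes: x right, y down, z forward; pixel columns grow to the right and rows downward; lengths in m; the calibration is good to about 2 mm. A picture is of the moment at which its call begins. calibration takes no time and is no camera call.
- ctrl.close_job(): hands the job in, once; it reports no verdict.
The state is a dict: "t": time; "joint_positions": joint angles; "qvel": joint speeds; "effort": joint torques, N m; "eef_pos": TCP position; "tool_rot": TCP orientation; "force": force on the tool from outside, world axes, zero at the start; "ft_torque": the same for the moment, N m; "grip_width": finger opening in m.
Only numpy, scipy, OpenCV 4.12 (cv2) and the standard library are available. Lean on these libraries where they do the work, as an engineer would, in place of code of your own. Each camera call takes 0.05 s, during which the arm holds its last target.

## Task

Two small drop-bottom hoppers stand side by side over a card tray; one holds a flat petri dish, the other a sample cup. Use the lever of the hopper with the petri dish to swing its trap door open so that the dish drops into the tray, then push the lever back until the door is fully shut and latched. Do not touch that dish with the fingers, and leave the cup's hopper shut.

Things in the scene. Friction and masses are not known exactly. Their poses are not given: they have to be found in the camera images.
- dish_gate (a joint): Trap door under the hopper that holds the petri dish, 74 x 70 mm, hinged at its front edge 148 mm above the desk, lever fixed to it. 0 = shut on its stop, behind a spring ball latch; left at 0.1 to 0.25 rad it may hang on the ball, not latched. Pushed open past that (a few N), it falls open by itself to 1.22 rad and stays, lever leaning 40 degrees to the back. Shut it by pushing home to 0.
- dish_knob (a point): Centre of the 18 mm black ball knob of that door's lever; lever: a straight round bar, 10 mm thick, 125 mm from hinge axis to knob, beside the hopper's left wall. Shut: it leans 30 degrees from upright to the front, the knob 256 mm above the desk (275 mm upright). Its y axis lies along the hinge, to the left; when shut, x points to the back (push this way to open). Hopper walls end 212 mm up.
- dish_mid (a point): Centre, half-way up, of the clear flat petri dish (60 mm across, 14 mm high) that lies on the trap door of one of the two hoppers, 150 mm above the desk. A spare petri dish lying on the desk in front is not part of the task.
- tray: Shallow brown card tray, open on top, 170 (x) x 250 (y) x 50 mm high, walls and floor 3 mm, loose on the desk under both hoppers; origin at the centre of its underside.
- cup_gate (a joint): The same trap door of the other hopper, the one with the sample cup (49 mm across, 60 mm high, white screw lid, its top 210 mm above the desk), with its own lever on its own left side, 128 mm from the first; 0 = shut. It is to stay shut.
There are look-alikes about, which are no part of the job. What is shaped like the part that bears dish_mid but orange or purple is not meant.

How it is judged:
By the outcome, as a careful person would: the job done as asked, in the order asked, and still so for the second after the job is handed in, with the robot touching nothing.
It also fails if it takes over 38 s, if anything falls off the work surface, if the arm or the gripper's body presses on something with over 40 N, if the wrist force passes 120 N, or if a joint passes its speed limit or range.

## Working session

There is one attempt and no reset: what is moved stays moved. The work goes in short steps, Python scripts to look and compute and a tool call to move; the robot and the scene stay as the last step left them, time stands still between calls to the robot, and variables do not carry over. Pictures are saved under pics/ and viewed, and the job is handed in when it is done.

Besides the shell and the picture viewer there is one more tool, called after "Request:" as name(argument=value, ...) on one line, values as JSON. arm_command: Moves the arm, as the interface text tells. Shifts and turns lie within -1 to 1; 1 stands for 25 mm of shift or 0.08 rad of turn. Its arguments: {"type":"object","properties":{"xyz":{"type":"array"},"delta_rot":{"type":"array"},"hand":{"type":"number"},"newtons":{"type":"number"}},"required":["xyz","delta_rot"]}

```bash
mkdir -p pics; ls; cat > h.py <<'E'
import numpy as np, cv2
from scipy.spatial.transform import Rotation as R
from plant import ctrl
def cal(n):
    c=ctrl.calibration(n); K=np.array(c["mtx"]); p=np.array(c["xyz"]); a=np.array(c["attitude"])
    M=R.from_rotvec(a).as_matrix() if a.size==3 else a.reshape(3,3)
    return K,p,M
def ray(n,u,v):
    K,p,M=cal(n); d=M@np.linalg.inv(K)@np.array([u,v,1.]); return p,d/np.linalg.norm(d)
def plane(n,u,v,z):
    p,d=ray(n,u,v); return p+d*(z-p[2])/d[2]
def proj(n,P):
    K,p,M=cal(n); q=K@(M.T@(np.array(P)-p)); return q[:2]/q[2]
def tri(a,b):
    p1,d1=ray("side",*a); p2,d2=ray("top",*b)
    A=np.stack([d1,-d2],1); s=np.linalg.lstsq(A,p2-p1,rcond=None)[0]
    q1=p1+s[0]*d1;q2=p2+s[1]*d2; return (q1+q2)/2,np.linalg.norm(q1-q2)
def save(im,f): cv2.imwrite(f,cv2.cvtColor(im,cv2.COLOR_RGB2BGR))
E
python3 - <<'E'
from h import *
for n in ("side","top"):
    im=ctrl.camera(n); save(im,f"pics/{n}0.png"); print(n,ctrl.calibration(n))
s=ctrl.get_state(); print(s)
print(R.from_rotvec(s["tool_rot"]).as_matrix().round(3))
E
```

```text
pics
side {'mtx': array([[501.22662048,   0.        , 275.33348021],
       [  0.        , 501.22662048, 212.17894242],
       [  0.        ,   0.        ,   1.        ]]), 'xyz': array([0.14358753, 0.95128836, 0.67202313]), 'attitude': array([-0.5571497 ,  2.45004184, -1.48294783])}
top {'mtx': array([[435.75181173,   0.        , 276.74744999],
       [  0.        , 435.75181173, 205.34443762],
       [  0.        ,   0.        ,   1.        ]]), 'xyz': array([0.44761451, 0.09709593, 1.11959276]), 'attitude': array([-2.18057023,  2.14231048, -0.09736287])}
{'t': 0.1, 'joint_positions': array([ 1.18778269,  0.52197687, -0.03628656,  1.59995305,  0.0212205 ,
        1.02111561, -0.11283719]), 'qvel': array([ 0.00065858, -0.00314467, -0.00060431, -0.00168547, -0.0005362 ,
        0.00122659,  0.00172286]), 'effort': array([ 6.50715912e-03, -9.28508091e+01,  1.98521890e+00, -3.70541704e+01,
        1.82050082e-02,  5.38768043e-03, -5.71914177e-05]), 'eef_pos': array([ 0.19218581, -0.5944102 ,  0.24776901]), 'tool_rot': array([ 2.05281903,  0.32475941, -2.05339533]), 'force': array([-1.1831448 , -0.07838734,  0.16572579]), 'ft_torque': array([-0.0028209 , -0.00289226,  0.02837282]), 'grip_width': 0.08552438233184184}
[[-0.     0.308 -0.951]
 [ 0.001 -0.951 -0.308]
 [-1.    -0.001  0.   ]]
```

View pics/side0.png

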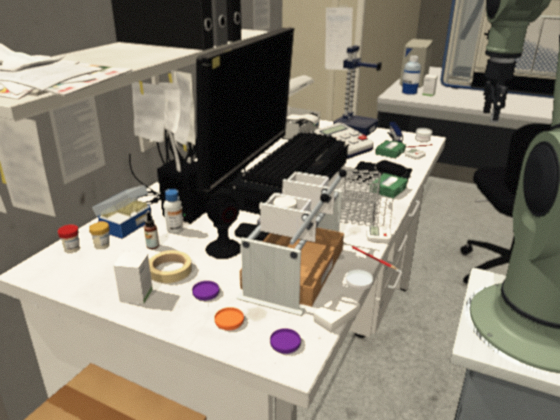

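View pics/top0.png

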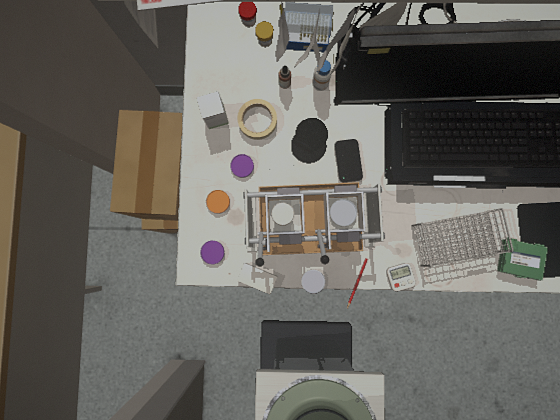

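```bash
python3 - <<'E'
import cv2
t=cv2.imread("pics/top0.png")[165:305,230:400]; cv2.imwrite("pics/tz.png",cv2.resize(t,None,fx=4.2,fy=4.2,interpolation=cv2.INTER_CUBIC))
t=cv2.imread("pics/side0.png")[150:330,220:420]; cv2.imwrite("pics/sz.png",cv2.resize(t,None,fx=3.3,fy=3.3,interpolation=cv2.INTER_CUBIC))
E
```

```text
(no output)
```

View pics/tz.png

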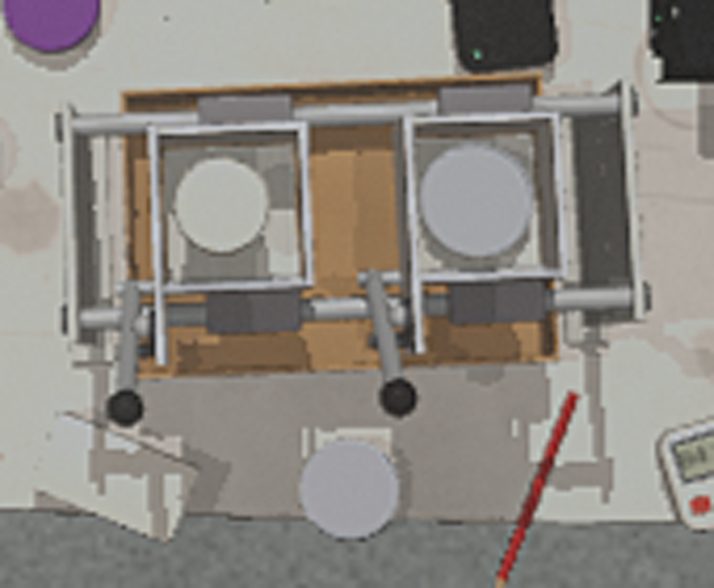

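View pics/sz.png

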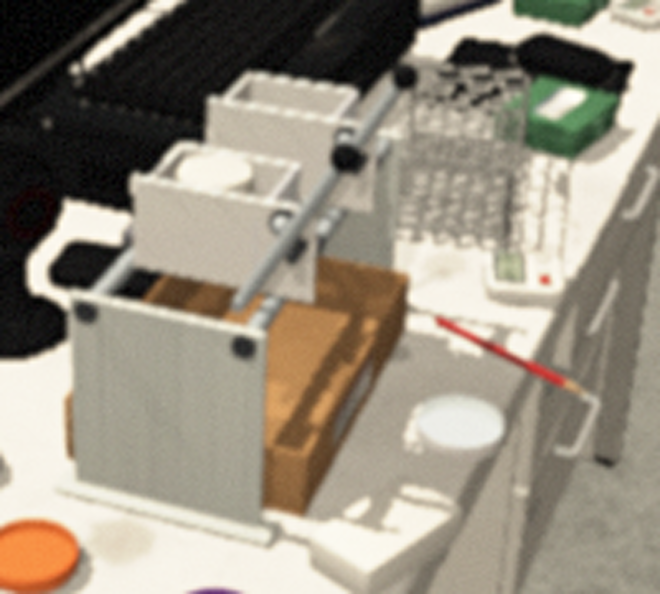

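```bash
python3 - <<'E'
from h import *
def blob(f,u,v,r=7,th=50):
    g=cv2.cvtColor(cv2.imread(f),cv2.COLOR_BGR2GRAY); w=g[v-r:v+r+1,u-r:u+r+1]; m=(w<th)
    y,x=np.nonzero(m); return (u-r+x.mean(),v-r+y.mean(),m.sum())
for nm,s,t in(("dish",(342,173),(325,260)),("cup",(325,197),(260,262))):
    a=blob("pics/side0.png",*s);b=blob("pics/top0.png",*t)
    print(nm,a,b,tri(a[:2],b[:2]),plane("top",b[0],b[1],.256),plane("side",a[0],a[1],.256))
# dish / lid
for n,u,v,z in(("dish",344,212.5,.157),("lid",282.3,213.8,.21)):
    print(n,plane("top",u,v,z))
# wall corners at z=.212: crop coords
for c in((150,127),(305,125),(160,362),(311,285),(405,118),(560,118),(418,350),(562,275)):
    print(c,plane("top",230+c[0]/4.2,165+c[1]/4.2,.212).round(3))
for c in((122,92),(540,76),(557,358)): print("tray",plane("top",230+c[0]/4.2,165+c[1]/4.2,.05).round(3))
print("spare",plane("top",313.5,281,.014),"box",plane("top",258,277,.03))
E
```

```text
dish (np.float64(339.77941176470586), np.float64(170.5441176470588), np.int64(68)) (np.float64(324.5681818181818), np.float64(259.22727272727275), np.int64(44)) (array([0.43476186, 0.01521304, 0.26186788]), np.float64(0.0041640683481474206)) [0.43268678 0.01397805 0.256     ] [0.44085691 0.0027173  0.256     ]
cup (np.float64(324.8269230769231), np.float64(197.96153846153845), np.int64(52)) (np.float64(259.72), np.float64(261.88), np.int64(25)) (array([0.42416105, 0.14100198, 0.25558678]), np.float64(0.002040472971900789)) [0.4251352  0.14131669 0.256     ] [0.42292567 0.1414548  0.256     ]
dish [ 0.53442376 -0.03777038  0.157     ]
lid [0.52468765 0.09860308 0.21      ]
(150, 127) [0.563 0.134 0.212]
(305, 125) [0.565 0.057 0.212]
(160, 362) [0.446 0.127 0.212]
(311, 285) [0.486 0.053 0.212]
(405, 118) [0.57  0.007 0.212]
(560, 118) [ 0.571 -0.07   0.212]
(418, 350) [ 0.454 -0.     0.212]
(562, 275) [ 0.493 -0.071  0.212]
tray [0.604 0.158 0.05 ]
tray [ 0.618 -0.089  0.05 ]
tray [ 0.453 -0.098  0.05 ]
spare [0.37388877 0.01797133 0.014     ] box [0.38208606 0.15631289 0.03      ]
```

The candidates in the top view are:
- **Left hopper (282,214):** small white disc, about 49 mm across and sitting high. This is the cup's lid.
- **Right hopper (344,212):** larger clear-grey disc, about 60 mm across and lying low. It looks like the spare dish at (313,281), so this is the petri dish.
- **Discs on the desk:** orange and purple, not part of the job.

The dish lever's knob is at top (324.6,259.2), which gives (0.433, 0.014, 0.256). The cup's knob is at (0.425, 0.141). They are 127 mm apart against the stated 128 mm, and the hinge yaw is about 3.4°.

I'll straddle the knob with part-open jaws lying along x.

```bash
cat > plan.py <<'E'
import sys
from h import *
def plan(goal,yaw,n,maxrows=12,step=.0225):
    """ideal rows from present pose to goal; yaw= heading of tool y"""
    s=ctrl.get_state(); p=np.array(s["eef_pos"]); M=R.from_rotvec(s["tool_rot"])
    g=np.array(goal); G=R.from_matrix(np.array([[0,np.cos(yaw),np.sin(yaw)],[0,np.sin(yaw),-np.cos(yaw)],[-1,0,0]]))
    X=[];T=[]
    for k in range(n):
        d=(g-p)/(n-k); rv=(M.inv()*G).as_rotvec()/(n-k)
        X.append((M.inv().apply(d)/.025).round(2).tolist()); T.append((rv/.08).round(2).tolist())
        p=p+d; M=M*R.from_rotvec(rv)
    for i in range(0,n,12): print("xyz",X[i:i+12],"\nrot",T[i:i+12])
if __name__=="__main__":
    a=[float(v) for v in sys.argv[1:]]; plan(a[:3],a[3],int(a[4]))
E
python3 - <<'E'
from plan import *
ex=np.array([np.cos(.059),np.sin(.059),0]); H=np.array([.433,.014,0])+.0625*ex
for th in (0,.3,.6,.9,1.22):
    f=-np.pi/6+th; print(th,(H+ex*.125*np.sin(f)+[0,0,.148+.125*np.cos(f)]).round(4))
E
```

```text
0 [0.433  0.014  0.2563]
0.3 [0.4677 0.0161 0.2699]
0.6 [0.5049 0.0182 0.2726]
0.9 [0.5413 0.0204 0.2642]
1.22 [0.5754 0.0224 0.2439]
```

Request:
arm_command(xyz=[[-1,0,0],[-1,0,0],[-1,0,0],[-1,0,0],[-1,0,0]], delta_rot=[[0,0,0],[0,0,0],[0,0,0],[0,0,0],[0,0,0]], hand=115)

```text
t: 0.52
eef_pos: [0.1913, -0.5919, 0.3701]
tool_rot: [2.055, 0.34, -2.062]
force: [-0.2, -0.3, 0.7]
grip_width: 0.0471
```

```bash
python3 plan.py .435 .014 .36 .059 30
```

```text
xyz [[0.02, -0.67, -0.56], [0.02, -0.64, -0.59], [0.02, -0.62, -0.61], [0.02, -0.59, -0.64], [0.02, -0.56, -0.67], [0.02, -0.53, -0.69], [0.02, -0.5, -0.71], [0.02, -0.47, -0.73], [0.02, -0.44, -0.75], [0.02, -0.4, -0.77], [0.02, -0.37, -0.79], [0.02, -0.33, -0.8]] 
rot [[-0.55, -0.0, 0.01], [-0.55, -0.0, 0.01], [-0.55, -0.0, 0.01], [-0.55, -0.0, 0.01], [-0.55, -0.0, 0.01], [-0.55, -0.0, 0.01], [-0.55, -0.0, 0.01], [-0.55, -0.0, 0.01], [-0.55, -0.0, 0.01], [-0.55, -0.0, 0.01], [-0.55, -0.0, 0.01], [-0.55, -0.0, 0.01]]
xyz [[0.02, -0.3, -0.82], [0.02, -0.26, -0.83], [0.02, -0.22, -0.84], [0.02, -0.19, -0.85], [0.02, -0.15, -0.86], [0.02, -0.11, -0.86], [0.02, -0.07, -0.87], [0.02, -0.04, -0.87], [0.02, 0.0, -0.87], [0.01, 0.04, -0.87], [0.01, 0.08, -0.87], [0.01, 0.12, -0.86]] 
rot [[-0.55, -0.0, 0.01], [-0.55, -0.0, 0.01], [-0.55, -0.0, 0.01], [-0.55, -0.0, 0.01], [-0.55, -0.0, 0.01], [-0.55, -0.0, 0.01], [-0.55, -0.0, 0.01], [-0.55, -0.0, 0.01], [-0.55, -0.0, 0.01], [-0.55, -0.0, 0.01], [-0.55, -0.0, 0.01], [-0.55, -0.0, 0.01]]
xyz [[0.01, 0.15, -0.86], [0.01, 0.19, -0.85], [0.01, 0.23, -0.84], [0.01, 0.27, -0.83], [0.01, 0.3, -0.82], [0.01, 0.34, -0.8]] 
rot [[-0.55, -0.0, 0.01], [-0.55, -0.0, 0.01], [-0.55, -0.0, 0.01], [-0.55, -0.0, 0.01], [-0.55, -0.0, 0.01], [-0.55, -0.0, 0.01]]
```

Request:
arm_command(xyz=[[0,-0.7,-0.4],[0,-0.65,-0.4],[0,-0.65,-0.45],[0,-0.6,-0.5],[0,-0.6,-0.5],[0,-0.55,-0.55],[0,-0.5,-0.6],[0,-0.45,-0.65],[0,-0.45,-0.7],[0,-0.4,-0.7],[0,-0.35,-0.75],[0,-0.35,-0.8]], delta_rot=[[-0.55,0,0],[-0.55,0,0],[-0.55,0,0],[-0.55,0,0],[-0.55,0,0],[-0.55,0,0],[-0.55,0,0],[-0.55,0,0],[-0.55,0,0],[-0.55,0,0],[-0.55,0,0],[-0.55,0,0]])

```text
t: 1.52
eef_pos: [0.2561, -0.3539, 0.3743]
tool_rot: [1.712, 0.797, -1.717]
force: [1.0, -0.7, 0.2]
grip_width: 0.0469
```

```bash
python3 plan.py .435 .014 .36 .059 20
```

```text
xyz [[0.03, -0.21, -0.79], [0.03, -0.18, -0.8], [0.03, -0.15, -0.8], [0.03, -0.12, -0.81], [0.03, -0.09, -0.81], [0.03, -0.05, -0.82], [0.03, -0.02, -0.82], [0.03, 0.01, -0.82], [0.03, 0.04, -0.82], [0.03, 0.07, -0.82], [0.03, 0.1, -0.81], [0.03, 0.13, -0.81]] 
rot [[-0.48, -0.0, 0.01], [-0.48, -0.0, 0.01], [-0.48, -0.0, 0.01], [-0.48, -0.0, 0.01], [-0.48, -0.0, 0.01], [-0.48, -0.0, 0.01], [-0.48, -0.0, 0.01], [-0.48, -0.0, 0.01], [-0.48, -0.0, 0.01], [-0.48, -0.0, 0.01], [-0.48, -0.0, 0.01], [-0.48, -0.0, 0.01]]
xyz [[0.03, 0.17, -0.8], [0.03, 0.2, -0.79], [0.03, 0.23, -0.79], [0.03, 0.26, -0.78], [0.03, 0.29, -0.77], [0.03, 0.32, -0.75], [0.03, 0.34, -0.74], [0.03, 0.37, -0.73]] 
rot [[-0.48, -0.0, 0.01], [-0.48, -0.0, 0.01], [-0.48, -0.0, 0.01], [-0.48, -0.0, 0.01], [-0.48, -0.0, 0.01], [-0.48, -0.0, 0.01], [-0.48, -0.0, 0.01], [-0.48, -0.0, 0.01]]
```

Request:
arm_command(xyz=[[0,0,-0.8],[0,0,-0.8],[0,0,-0.8],[0,0,-0.8],[0,0,-0.8],[0,0,-0.8],[0,0,-0.8],[0,0,-0.8],[0,0.05,-0.8],[0,0.05,-0.8],[0,0.1,-0.8],[0,0.1,-0.8]], delta_rot=[[-0.55,0,0],[-0.55,0,0],[-0.55,0,0],[-0.55,0,0],[-0.55,0,0],[-0.55,0,0],[-0.55,0,0],[-0.55,0,0],[-0.55,0,0],[-0.55,0,0],[-0.55,0,0],[-0.55,0,0]])

```text
t: 2.52
eef_pos: [0.3779, -0.1258, 0.3753]
tool_rot: [1.316, 1.154, -1.312]
force: [0.4, -0.9, 0.5]
grip_width: 0.0469
```

```bash
python3 plan.py .435 .014 .34 .059 8
```

```text
xyz [[0.18, 0.19, -0.73], [0.18, 0.2, -0.73], [0.18, 0.22, -0.72], [0.18, 0.24, -0.71], [0.18, 0.26, -0.71], [0.18, 0.28, -0.7], [0.18, 0.29, -0.7], [0.18, 0.31, -0.69]] 
rot [[-0.31, -0.02, 0.01], [-0.31, -0.02, 0.01], [-0.31, -0.02, 0.01], [-0.31, -0.02, 0.01], [-0.31, -0.02, 0.01], [-0.31, -0.02, 0.01], [-0.31, -0.02, 0.01], [-0.31, -0.02, 0.01]]
```

Request:
arm_command(xyz=[[0.15,0.25,-0.75],[0.15,0.25,-0.75],[0.2,0.25,-0.75],[0.2,0.25,-0.75],[0.2,0.25,-0.75],[0.2,0.3,-0.75],[0.2,0.3,-0.7],[0.2,0.3,-0.7]], delta_rot=[[-0.33,-0.02,0],[-0.33,-0.02,0],[-0.33,-0.02,0],[-0.33,-0.02,0],[-0.33,-0.02,0],[-0.33,-0.02,0],[-0.33,-0.02,0],[-0.33,-0.02,0]])

```text
t: 3.18
eef_pos: [0.4424, 0.0344, 0.3378]
tool_rot: [1.137, 1.258, -1.14]
force: [0.3, -0.4, -0.8]
grip_width: 0.047
```

```bash
python3 plan.py .437 .014 .29 .059 4; python3 - <<'E'
from h import *
im=ctrl.camera("side"); save(cv2.resize(im[80:330,200:480],None,fx=2.8,fy=2.3),"pics/s1.png")
im=ctrl.camera("top"); save(im[140:320,180:430].repeat(3,0).repeat(3,1),"pics/t1.png")
E
```

```text
xyz [[0.48, -0.07, 0.2], [0.48, -0.07, 0.2], [0.48, -0.07, 0.2], [0.48, -0.07, 0.2]] 
rot [[0.12, -0.01, 0.01], [0.12, -0.01, 0.01], [0.12, -0.01, 0.01], [0.12, -0.01, 0.01]]
```

View pics/s1.png

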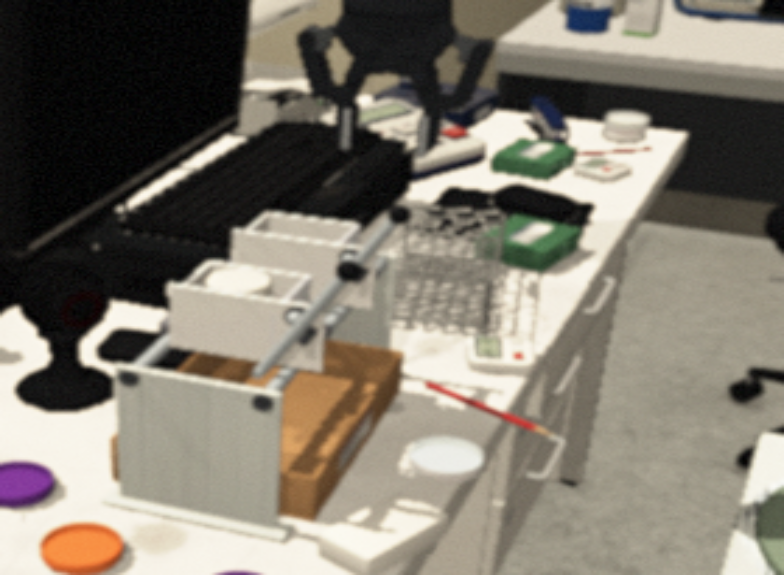

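View pics/t1.png

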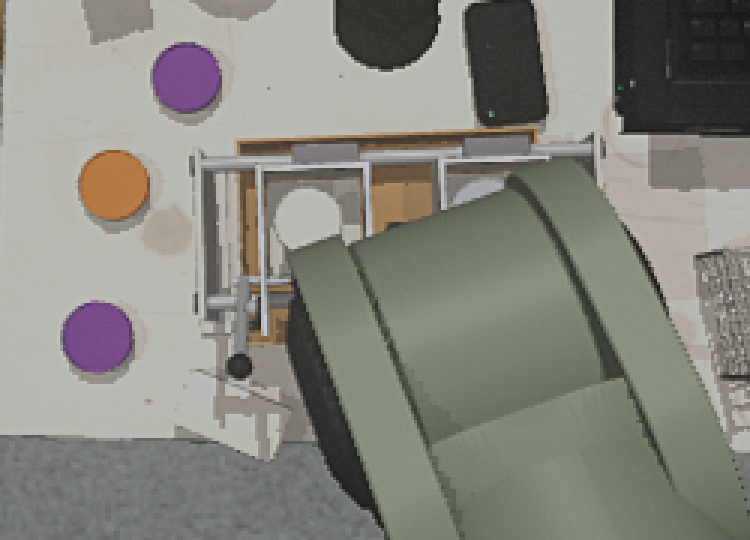

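The side view shows the fingers straddling along x, above the dish knob at about (343,173). The cup's knob is clear at (325,197).

```bash
python3 - <<'E'
from h import *
print(tri((342.7,172.5),(324.6,259.2))); print(proj("side",(.433,.014,.256)))
E
```

```text
(array([0.43180363, 0.01373554, 0.25744652]), np.float64(0.00202609446419969))
[341.58351076 173.07467089]
```

Request:
arm_command(xyz=[[0.48,-0.05,0.2],[0.48,-0.05,0.2],[0.48,-0.05,0.2],[0.48,-0.05,0.2]], delta_rot=[[0.12,0,0],[0.12,0,0],[0.12,0,0],[0.12,0,0]])

```text
t: 3.62
eef_pos: [0.4407, 0.0194, 0.2893]
tool_rot: [1.162, 1.246, -1.158]
force: [-0.1, -0.3, -0.9]
grip_width: 0.0467
```

```bash
python3 plan.py .437 .014 .265 .059 2
```

```text
xyz [[0.48, -0.08, 0.11], [0.49, -0.08, 0.1]] 
rot [[0.05, -0.04, 0.01], [0.05, -0.04, 0.01]]
```

Request:
arm_command(xyz=[[0.5,-0.1,0.12],[0.5,-0.1,0.12],[0,0,0]], delta_rot=[[0.05,-0.04,0],[0.05,-0.04,0],[0,0,0]])

```text
t: 3.87
eef_pos: [0.4355, 0.0126, 0.2615]
tool_rot: [1.164, 1.24, -1.169]
force: [0.5, 0.2, 0.1]
grip_width: 0.0472
```

```bash
python3 plan.py .437 .014 .265 .059 1; python3 - <<'E'
from h import *
im=ctrl.camera("side"); save(cv2.resize(im[110:260,250:410],None,fx=4,fy=4),"pics/s2.png")
E
```

```text
xyz [[-0.14, 0.06, -0.05]] 
rot [[0.0, -0.0, 0.05]]
```

View pics/s2.png

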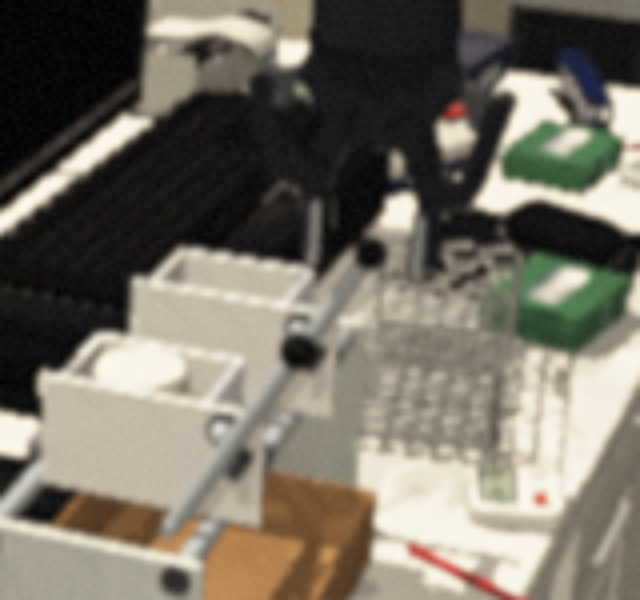

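The knob sits between the finger pads at crop (372,250). Next I push back with the front finger along the knob's arc.

Request:
arm_command(xyz=[[-0.2,0.4,0],[-0.2,0.5,0],[-0.2,0.5,0],[-0.2,0.6,0]], delta_rot=[[0,0,0],[0,0,0],[0,0,0],[0,0,0]])

```text
t: 4.25
eef_pos: [0.4863, 0.0171, 0.2855]
tool_rot: [1.161, 1.241, -1.167]
force: [-0.2, -0.5, -0.1]
grip_width: 0.0469
```

```bash
python3 plan.py .520 .0175 .281 .059 2;python3 - <<'E'
from h import *
im=ctrl.camera("side"); save(cv2.resize(im[110:260,250:410],None,fx=4,fy=4),"pics/s3.png")
E
```

```text
xyz [[0.09, 0.67, 0.03], [0.09, 0.67, 0.03]] 
rot [[0.02, -0.0, 0.03], [0.02, -0.0, 0.03]]
```

View pics/s3.png

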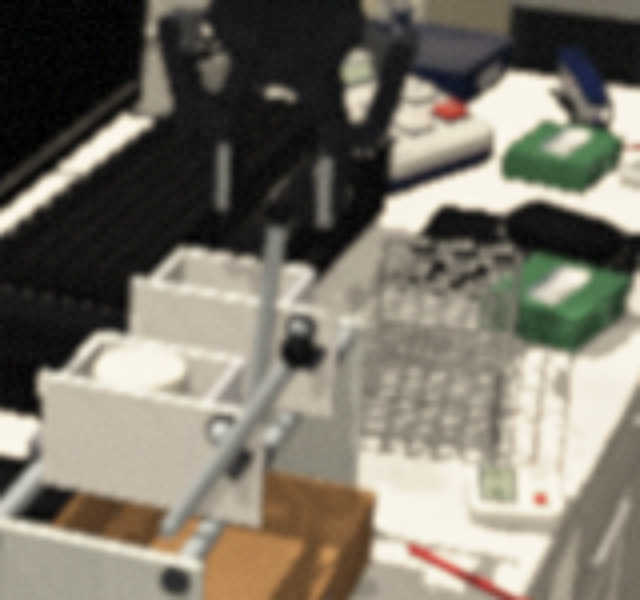

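The lever has let go and is upright, with the knob at crop (280,210) between the fingers. I follow it to fully open.

Request:
arm_command(xyz=[[0,0.8,0],[0,0.8,0],[0.2,0.8,0],[0.3,0.8,0],[0.4,0.6,0],[0.1,0.2,0]], delta_rot=[[0,0,0],[0,0,0],[0,0,0],[0,0,0],[0,0,0],[0,0,0]])

```text
t: 4.8
eef_pos: [0.5965, 0.0259, 0.2676]
tool_rot: [1.168, 1.236, -1.158]
force: [-0.6, -1.2, -1.3]
grip_width: 0.0468
```

```bash
python3 - <<'E'
from h import *
im=ctrl.camera("side"); save(cv2.resize(im[110:310,220:410],None,fx=3.5,fy=3),"pics/s4.png")
im=ctrl.camera("top"); save(im[140:320,180:430].repeat(3,0).repeat(3,1),"pics/t4.png")
E
```

```text
(no output)
```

View pics/s4.png

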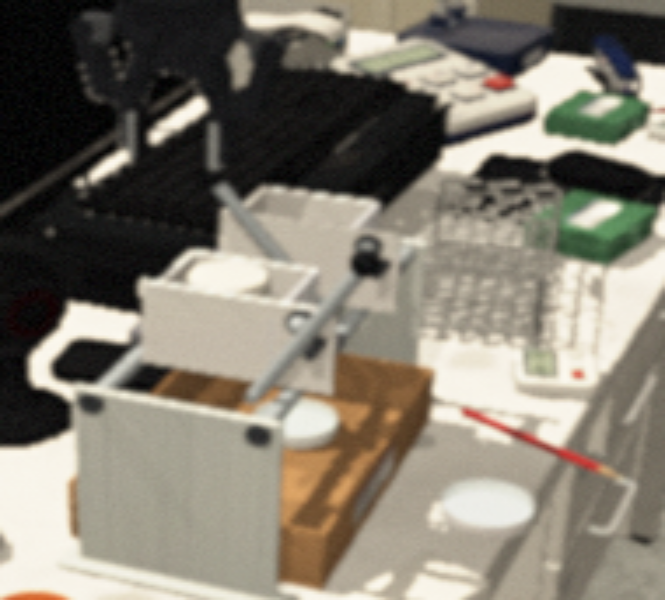

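View pics/t4.png

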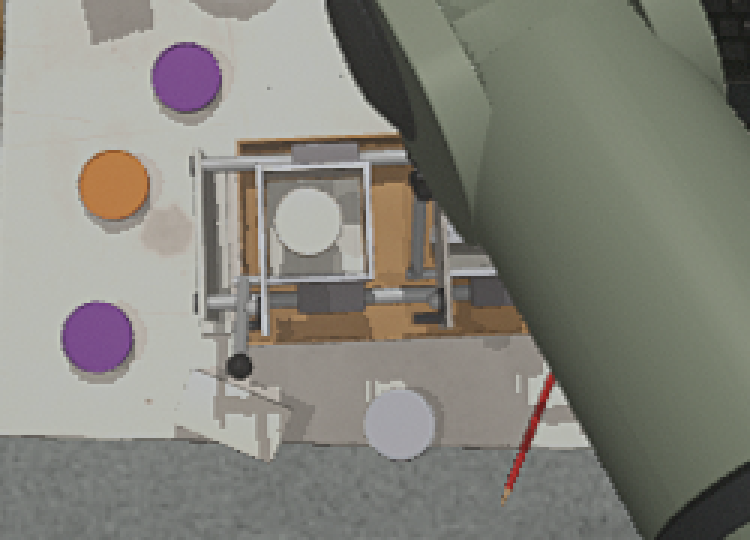

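Request:
arm_command(xyz=[[0,-0.4,0],[0,-0.3,0],[0,0,0]], delta_rot=[[0,0,0],[0,0,0],[0,0,0]])

```text
t: 5.15
eef_pos: [0.5758, 0.0254, 0.2702]
tool_rot: [1.167, 1.237, -1.156]
force: [-0.1, -0.2, 0.1]
grip_width: 0.0471
```

```bash
python3 plan.py .582 .0225 .252 .059 1; python3 - <<'E'
from h import *
im=ctrl.camera("side"); save(cv2.resize(im[110:310,220:410],None,fx=3.5,fy=3),"pics/s5.png")
print(plane("side",307,250,.014)); 
K,p,M=cal("top")
for x,z in((.575,.244),):print(proj("side",(x,.0224,z)),proj("top",(x,.0224,z)))
E
```

```text
xyz [[0.73, 0.24, 0.14]] 
rot [[0.06, -0.04, -0.08]]
[ 0.5223834  -0.03489366  0.014     ]
[278.6475574  168.22209012] [320.32795237 188.28599572]
```

View pics/s5.png

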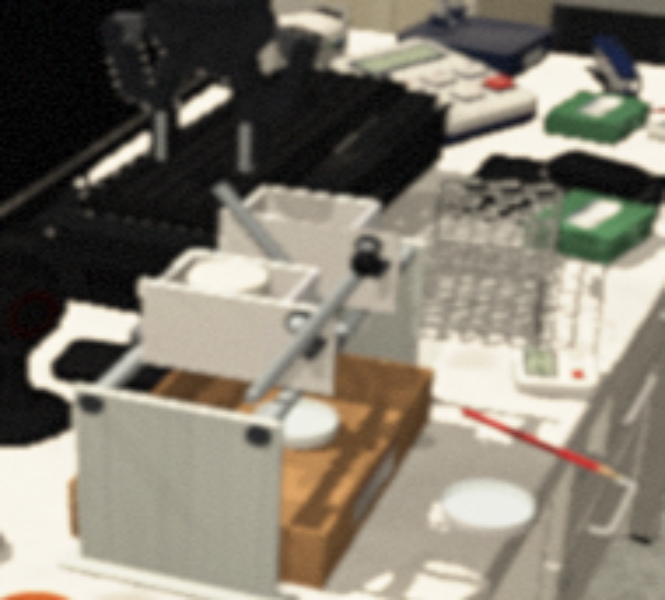

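The dish lies flat and still in the tray at crop (305,422), which puts it at about (0.52, -0.035). The lever leans fully back. I lower the fingers round the knob and push it home with the rear finger.

Request:
arm_command(xyz=[[0.3,0.3,0.12],[0.45,0,0],[0,0,0]], delta_rot=[[0.05,-0.03,-0.05],[0,0,0],[0,0,0]])

```text
t: 5.45
eef_pos: [0.5853, 0.0221, 0.2517]
tool_rot: [1.168, 1.232, -1.163]
force: [-0.4, -0.5, -0.6]
grip_width: 0.0468
```

```bash
python3 - <<'E'
from h import *
s=ctrl.get_state();print(s["force"],s["eef_pos"])
im=ctrl.camera("side"); save(cv2.resize(im[110:310,220:410],None,fx=3.5,fy=3),"pics/s6.png")
E
python3 plan.py .566 .0215 .255 .059 1
```

```text
[-0.44650976 -0.45809954 -0.59794907] [0.58525992 0.02213928 0.25173074]
xyz [[-0.1, -0.78, -0.02]] 
rot [[-0.01, 0.01, -0.07]]
```

View pics/s6.png

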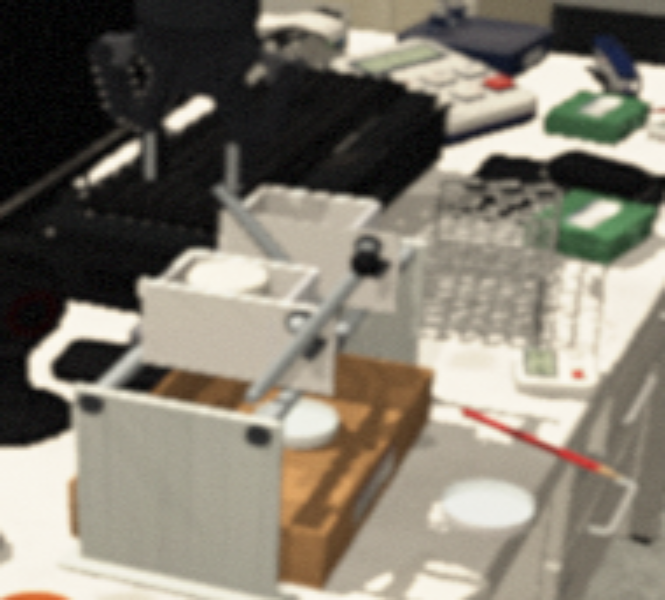

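Request:
arm_command(xyz=[[0,-0.8,0],[-0.35,-0.7,0],[-0.35,-0.7,0],[-0.15,-0.7,0],[-0.15,-0.7,0],[0,-0.7,0],[0.05,-0.6,0]], delta_rot=[[0,0,-0.05],[0,0,0],[0,0,0],[0,0,0],[0,0,0],[0,0,0],[0,0,0]])

```text
t: 6.08
eef_pos: [0.4613, 0.0161, 0.275]
tool_rot: [1.168, 1.238, -1.164]
force: [1.7, 0.5, 1.6]
grip_width: 0.0466
```

```bash
python3 - <<'E'
from h import *
im=ctrl.camera("side"); save(cv2.resize(im[110:310,220:410],None,fx=3.5,fy=3),"pics/s7.png")
E
python3 plan.py .418 .013 .265 .059 2
```

```text
xyz [[0.19, -0.82, 0.01], [0.19, -0.82, 0.01]] 
rot [[0.0, -0.01, 0.0], [0.0, -0.01, 0.0]]
```

View pics/s7.png

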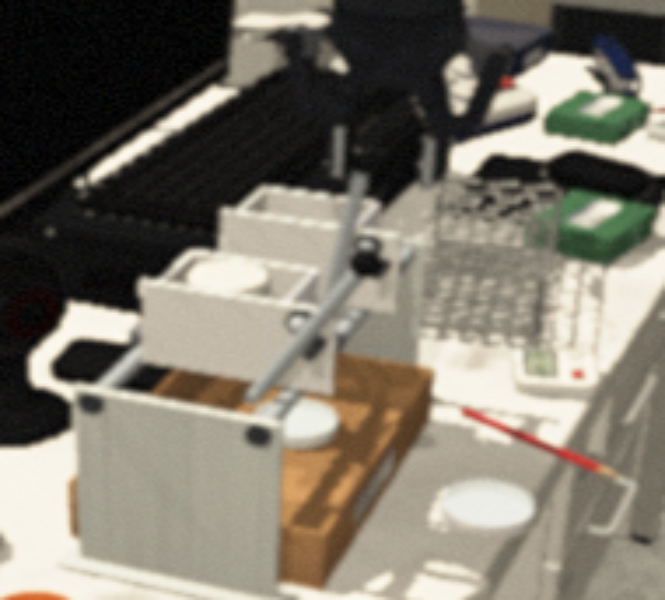

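Request:
arm_command(xyz=[[0.1,-0.6,0],[0.2,-0.6,0],[0.25,-0.5,0],[0.1,-0.3,0]], delta_rot=[[0,0,0],[0,0,0],[0,0,0],[0,0,0]])

```text
t: 6.47
eef_pos: [0.4141, 0.0137, 0.2608]
tool_rot: [1.175, 1.228, -1.153]
force: [53.8, -6.5, 0.1]
grip_width: 0.0467
```

```bash
python3 - <<'E'
from h import *
im=ctrl.camera("side"); save(cv2.resize(im[110:310,220:410],None,fx=3.5,fy=3),"pics/s8.png")
s=ctrl.get_state();print(s["force"],s["eef_pos"])
E
python3 plan.py .418 .013 .265 .059 2
```

```text
[40.09987514 -2.18967153 -0.21212396] [0.41504387 0.01354415 0.26126873]
xyz [[-0.07, 0.06, 0.01], [-0.07, 0.06, 0.01]] 
rot [[0.0, -0.02, -0.12], [0.0, -0.02, -0.12]]
```

View pics/s8.png

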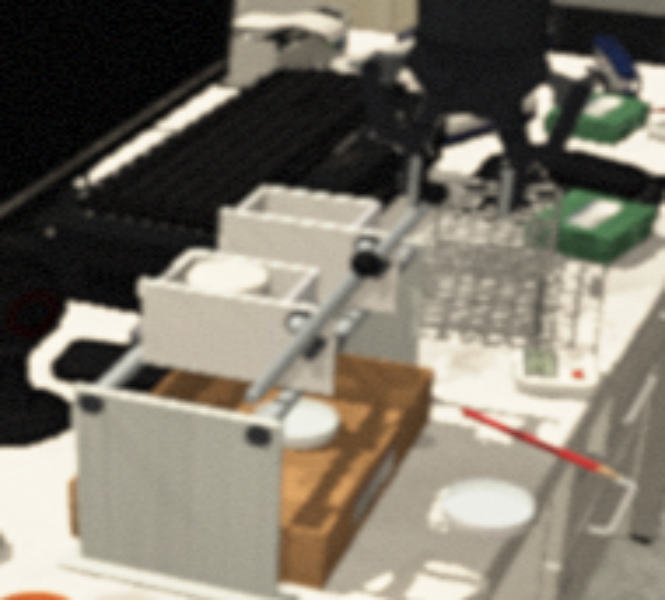

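The force rose to about 50 N with the knob at its original shut position, so the door is on its stop. I ease off to centre and lift clear.

Request:
arm_command(xyz=[[0,0.35,0],[0,0.2,0],[-0.3,0,0],[-0.7,0,0],[-0.9,0,0],[-0.9,0,0],[0,0,0.9],[0,0,0.9],[0,0,0.9],[0,0,0.9],[0,0,0.9],[0,0,0.9]], delta_rot=[[0,0,0],[0,0,0],[0,0,0],[0,0,0],[0,0,0],[0,0,0],[0,0,0],[0,0,0],[0,0,0],[0,0,0],[0,0,0],[0,0,0]])

```text
t: 7.52
eef_pos: [0.4358, -0.1189, 0.3396]
tool_rot: [1.171, 1.233, -1.138]
force: [0.5, -0.3, -0.6]
grip_width: 0.0469
```

Request:
arm_command(xyz=[[0,0,0.9],[0,0,0.9],[0,0,0.9],[0,0,0.9],[0,0,0.9],[0,0,0.9]], delta_rot=[[0.3,0,0],[0.3,0,0],[0.3,0,0],[0.3,0,0],[0.3,0,0],[0.3,0,0]])

```text
t: 8.02
eef_pos: [0.4352, -0.26, 0.3402]
tool_rot: [1.281, 1.169, -1.247]
force: [0.4, -0.4, -0.1]
grip_width: 0.0467
```

```bash
python3 - <<'E'
from h import *
s=ctrl.get_state();print(s["force"],s["eef_pos"])
im=ctrl.camera("side"); save(im,"pics/side9.png"); save(cv2.resize(im[110:310,220:410],None,fx=3.5,fy=3),"pics/s9.png")
im=ctrl.camera("top"); save(im,"pics/top9.png"); save(im[140:320,180:430].repeat(3,0).repeat(3,1),"pics/t9.png")
def blob(f,u,v,r,th=50):
    g=cv2.cvtColor(cv2.imread(f),cv2.COLOR_BGR2GRAY); w=g[v-r:v+r+1,u-r:u+r+1]; m=(w<th)
    y,x=np.nonzero(m); return (u-r+x.mean(),v-r+y.mean(),m.sum())
for i in "09": print(i,blob(f"pics/top{i}.png",325,260,7),blob(f"pics/top{i}.png",260,262,7),blob(f"pics/side{i}.png",325,197,7),blob(f"pics/side{i}.png",344,174,5))
E
```

```text
[ 0.43973237 -0.36580584 -0.08684086] [ 0.43522238 -0.26000473  0.3401965 ]
0 (np.float64(324.5681818181818), np.float64(259.22727272727275), np.int64(44)) (np.float64(259.72), np.float64(261.88), np.int64(25)) (np.float64(324.8269230769231), np.float64(197.96153846153845), np.int64(52)) (np.float64(341.86842105263156), np.float64(172.5), np.int64(38))
9 (np.float64(324.6744186046512), np.float64(259.4186046511628), np.int64(43)) (np.float64(259.7826086956522), np.float64(261.5652173913044), np.int64(23)) (np.float64(324.8679245283019), np.float64(197.9056603773585), np.int64(53)) (np.float64(342.1111111111111), np.float64(172.97222222222223), np.int64(36))
```

View pics/s9.png

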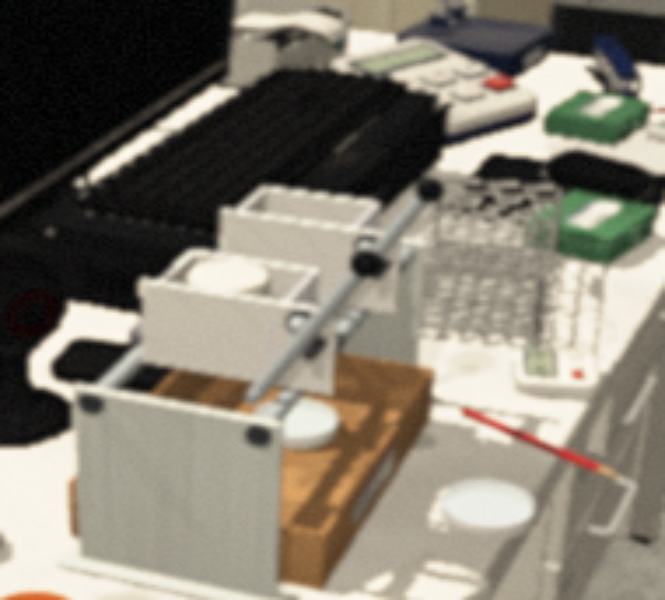

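View pics/t9.png

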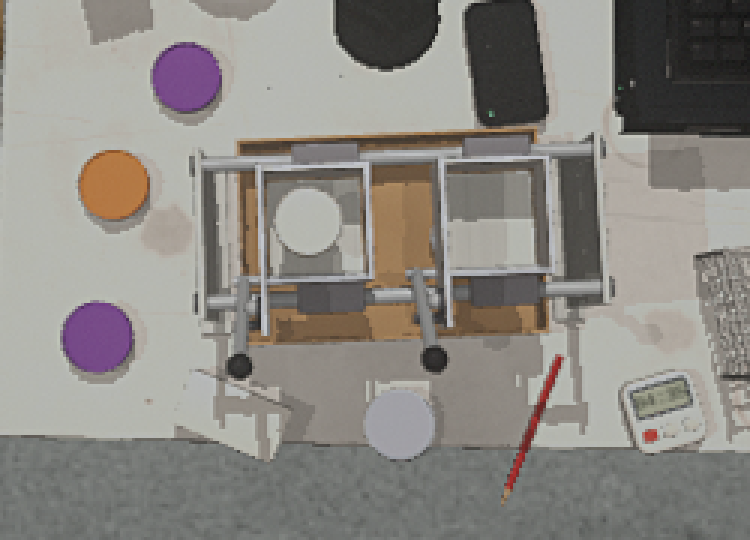

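The dish hopper's door is shut and empty. Its knob is at (324.7,259.4), against (324.6,259.2) at the start. The cup and its lever are unmoved, and the dish lies in the tray.

```bash
python3 -c "
from plant import ctrl
print(ctrl.get_state()['qvel'].round(3)); print(ctrl.close_job())"
```

```text
[-0.034 -0.021 -0.054  0.035 -0.018 -0.007 -0.022]
the job is handed in; nothing more can be done
None
```

The petri dish is in the tray, its trap door is shut again, and I handed the job in at about 8.1 s of the 38 s allowed. I straddled the dish hopper's knob with part-open fingers and pushed it back until the door fell open. The camera showed the dish lying flat in the tray before I pushed the lever home with the rear finger and moved the arm clear.

- **Door shut:** the dish knob is within 0.3 px (about 0.5 mm) of its starting position in the top view and within about 0.5 px in the side view. The door fills the empty hopper. The latch itself can't be seen, so latching is inferred from this and from the firm stop when I pushed it home.
- **Cup hopper:** its knob moved no more than 0.3 px in either view, and the cup is still in place.
- **Dish:** the fingers never went near it. It lies at about (0.52, -0.035), inside the tray.
- **Forces:** the highest wrist reading was about 54 N, when the finger pressed the lever onto its stop. That is under the 120 N wrist limit, and I saw nothing but the fingers in contact. With the arm clear, the reading was about 0.5 N, which is noise.

No check failed. My first side-view reading of the dish knob was off because of dark clutter behind it. I remeasured it as (0.432, 0.014, 0.257), which matches the given height of 256 mm.

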